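Nip up the bearing retaining ring with a two-pin spanner

TASK

Tighten the loose brass retaining ring on the washing machine's bearing housing: lift the two-pin spanner out of its stand, feel both pins all the way down into an opposite pair of the ring's holes before you turn it, then turn the ring clockwise until it nips up snug, using no more force than that takes. Put the spanner back upright in its stand, and leave the other things on the counter where they are.

Things in the scene. Friction and masses are not known exactly. Their poses are not given: they have to be found in the camera images.
- housing: Fixed aluminium bearing housing (flange 140 mm, boss 88 mm across) on a 160 x 160 x 18 mm plywood plate. Origin: centre of the plate's underside, z up. In the boss lies the brass ring: 74 mm across, bore 40, top face 64 mm above the counter, six 7 mm holes 10 mm deep, 60 degrees apart on a 54 mm circle. The holes' angle is NOT reported and differs each time: look or feel for them.
- ring_face (a point): Centre of the brass ring's top face, on its turning axis, fixed to the housing; z up, x and y those of the housing, not of the holes. The face stands 3 mm proud of the boss's rim. A spanner rubbing on the face with under 8 N does not turn the ring; its holes are straight, with sharp edges.
- ring (a joint): How far the ring is screwed in, rad; grows clockwise seen from above; says nothing of where the holes are. Starts loose at -0.95 to -0.6 and runs in against about 0.25 N m of thread friction. At 0 it comes up hard against its shoulder: snug is 0.5 to 0.8 N m there, at least twice the running torque; 1 N m is overtight. Let go, it stays where it is.
- spanner: Loose two-pin T-handle spanner, 0.22 to 0.35 kg, 93 mm tall, upright, pins down. Origin: on its axis at the pin tips' plane, z up the shank. Two 5 mm pins, 7 mm long, tips tapered over 1.5 mm, at x = +27 and -27 mm (1 mm to spare all round in the holes). Head bar above them 78 (x) x 26 x 8 mm: its underside, z = 7 mm, lies on the ring's face when the pins are fully in. Shank 11 mm.
- spanner_bar (a point): Centre of the spanner's red cross bar, 85 mm above the pin tips: 94 mm long along the spanner's x (in line with the pins), 13 mm wide, 16 mm tall. Grip it here from above across its 13 mm.
- stand: Fixed spanner stand: 100 x 100 x 10 mm plywood base with an upright black plastic tube, 82 mm outside, 65 mm inside, top 34 mm above the counter. The ends of the spanner's head bar rest on the tube's top and its pins hang inside it, at any yaw. Origin: centre of the base's underside, z up.
- stand_top (a point): Centre of the mouth of the stand's tube, 34 mm above the counter. With the spanner stowed its origin is 7 mm below this point.
- detergent: Loose red bottle with a white cap, 68 mm across, 170 mm tall. Origin: centre of its underside. To be left alone.
- grease_tin: Loose steel tin with a blue lid, 64 mm across, 45 mm tall. Origin: centre of its underside. To be left alone.
- spare_seal: Loose black rubber ring, 68 mm across, 10 mm thick. Origin: centre of its underside. To be left alone.
Mind the look-alikes: they are no part of the job. What is shaped like the spanner but blue or orange is not meant.

How it is judged:
By the outcome, as a careful person would: the job done as asked, in the order asked, and still so for the second after the job is handed in, with the robot touching nothing.
It also fails if it takes over 72 s, if anything falls off the work surface, if the arm or the gripper's body presses on something with over 40 N, if the wrist force passes 120 N, or if a joint passes its speed limit or range.

ROBOT

A 6-joint arm with a two-finger parallel gripper is mounted at the origin on the work surface. World frame = base frame: x ahead of the robot, y to its left, z up, the work surface at z = 0. Lengths are in m, angles in rad, forces in N, time in s.
With the tool pointing down it reaches from about 0.225 to 0.725 m from the base axis. Payload 3.1 kg.
Tool frame: the origin (TCP) lies on the centre line of the jaws, within the pads' length; the fingertips stand tcp_to_tips ahead of it and the grasp point (between the pads) is the TCP (tcp_to_tips is the distance from the TCP to the fingertips, in m); z points along the fingers, y is the line along which they close (so a half turn about z gives the same grasp; the last joint's range is limited). The gripper opens to 85 mm and grips with 20 to 120 N. Pads are 22 mm wide; open, the fingers measure 114 mm over their backs; the gripper's body (76 mm by 85 mm) begins 54 mm behind the grasp point. The pads swing forward as they close: fully open they stand 13 mm farther back than shut.
Start: joints at [1.009, 0.048, 0.099, 1.622, 0, 1.443], TCP at [0.221, 0.476, 0.25] pointing down, gripper open.
Joint ranges: [-2.91, 2.91], [-0.99, 1.94], [-1.21, 1.42], [-2.12, 2.29], [-1.49, 1.47], [-3.14, 3.14]. Speed limits (rad/s): [2.79, 2.79, 3.14, 3.14, 3.14, 3.14].

INTERFACE

Orientations are given as a unit quaternion [x, y, z, w].
In Python, from station import read_state, capture, camera_params, hand_in, tcp_to_tips gives the robot as it stands. The module is installed in compiled form; this text tells all that it offers.
- The arm moves only by the shell command python3 -m creep 'ROWS'. ROWS is a JSON list that holds a single list of rows (three levels of brackets), with 1 to 12 rows, each of 5 numbers: the opening from 0.0 (shut) to 1.0 (fully open), then dx, dy, dz in parts of the range, where 1.0 means 40 cm, then a turn about the tool's z in normalised numbers (1 is 360 degrees); each row is the pose to reach, as a shift and turn from the pose commanded when the command began, along the tool's axes at that moment; what a row does not reach only later rows make up. A row lasts 1/8 s, in which the tool goes at most 0.0625 m and 0.188 rad, less where a joint would pass 70% of its speed; a pose out of reach is approached as far as the arm can. The fingers move at their own pace and stop on an object; the grip force is fixed at half the most. Time passes only in rows, so rows that do not move let the fingers close. It prints the time, the measured TCP pose, the force, the opening and the grip force at its end. Shift and turn numbers lie between -1 and 1, and a call with a number outside is refused. Input that does not fit is refused with a message, and nothing moves.
- read_state(): the state, without advancing time (a new reading comes with each control period).
- capture(name): name is "scene" or "side" or "wrist"; returns the picture (420x560x3 uint8, red, green, blue); there is no depth.
- camera_params(name): a dict with "K" (3x3 intrinsics, pixels), "cam_to_world" (4x4, takes a point from camera to world coordinates). Camera axes: x right, y down, z forward; pixel columns grow to the right and rows downward; lengths in m; the calibration is good to about 2 mm. A picture is of the moment at which its call begins: read the wrist's pose just before it. camera_params takes no time and is no camera call; for the wrist camera it gives the pose at the moment of the call.
- hand_in(): hands the job in; it is judged then, once.
The state is a dict: "time": time; "q": joint angles; "qvel": joint speeds; "tau": joint torques, N m; "ee_pos": TCP position; "ee_rot": TCP orientation; "wrist_force": force on the tool from outside, world axes, zero at the start; "torque": the same for the moment, N m; "finger_gap": opening from 0.0 (shut) to 1.0 (fully open); "grasp_force": force on a finger pad.
Only numpy, scipy, OpenCV 4.12 (cv2) and the standard library are available. Lean on these libraries where they do the work, as an engineer would, in place of code of your own. Each camera call takes 0.05 s, during which the arm holds its last target. There are 200 camera calls.

## Working session

There is one attempt and no reset: what is moved stays moved. The work goes in short steps, Python scripts to look and compute and a shell command to move; the robot and the scene stay as the last step left them, time stands still between calls to the robot, and variables do not carry over. Pictures are saved under pics/ and viewed, at most 10 in all, crops included, and the job is handed in when it is done.

```bash
mkdir -p pics; python3 - <<'E'
from station import *
import cv2,numpy as np
a=capture("scene");b=capture("side")
cv2.imwrite("pics/scene.png",a[:,:,::-1]);cv2.imwrite("pics/side.png",b[:,:,::-1])
s=read_state();print(s,tcp_to_tips)
for n in("scene","side","wrist"):print(n,camera_params(n))
E
```

```text
{'time': 0.1, 'q': array([ 1.00922440e+00,  4.87037021e-02,  9.77287105e-02,  1.62200758e+00,
       -1.92916151e-05,  1.44300390e+00]), 'qvel': array([ 0.0009855 , -0.00096013,  0.0044626 , -0.00180451, -0.00054971,
        0.00108326]), 'tau': array([ 2.74202983e-03, -3.39852011e+01,  3.20935106e+01,  1.58683816e-02,
       -2.17407210e-04,  1.22468649e-05]), 'ee_pos': array([0.2203915 , 0.47592411, 0.24920719]), 'ee_rot': array([ 2.15193151e-01,  9.76570895e-01, -1.03208669e-03, -3.60284680e-04]), 'wrist_force': array([ 1.41597146, -0.84010572, -0.11736467]), 'torque': array([-0.02266031,  0.06592857,  0.04622932]), 'grasp_force': 0.0, 'finger_gap': 0.9992517447027403} 0.019
scene {'K': array([[502.23652281,   0.        , 282.96459045],
       [  0.        , 502.23652281, 211.58760858],
       [  0.        ,   0.        ,   1.        ]]), 'cam_to_world': array([[-0.79690682,  0.40899418, -0.44459339,  1.03406744],
       [ 0.60391847,  0.52121198, -0.60300958,  0.50215663],
       [-0.0149    , -0.7490406 , -0.66235652,  0.7361945 ],
       [ 0.        ,  0.        ,  0.        , 
[... 172 characters left out ...]
     ]]), 'cam_to_world': array([[ 0.79439634, -0.43331986,  0.42563876,  0.21676404],
       [-0.60724149, -0.58257155,  0.54024824, -0.50550519],
       [ 0.01386474, -0.68763674, -0.72592251,  0.72060953],
       [ 0.        ,  0.        ,  0.        ,  1.        ]])}
wrist {'K': array([[350.69696713,   0.        , 275.83211656],
       [  0.        , 350.69696713, 208.54985641],
       [  0.        ,   0.        ,   1.        ]]), 'cam_to_world': array([[ 0.42017779,  0.86900891,  0.2612932 ,  0.15287125],
       [ 0.90743498, -0.40126251, -0.12470024,  0.50770642],
       [-0.00351846,  0.28950286, -0.95717068,  0.37252054],
       [ 0.        ,  0.        ,  0.        ,  1.        ]])}
```

View pics/scene.png

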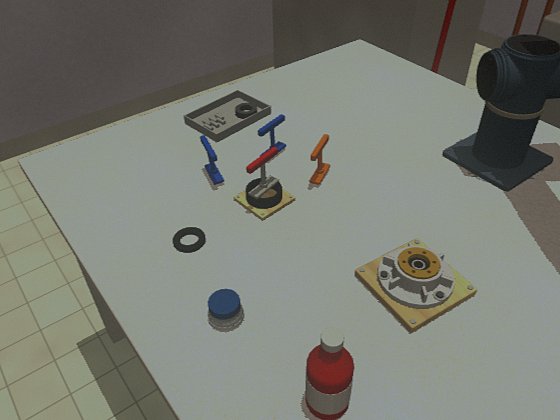

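View pics/side.png

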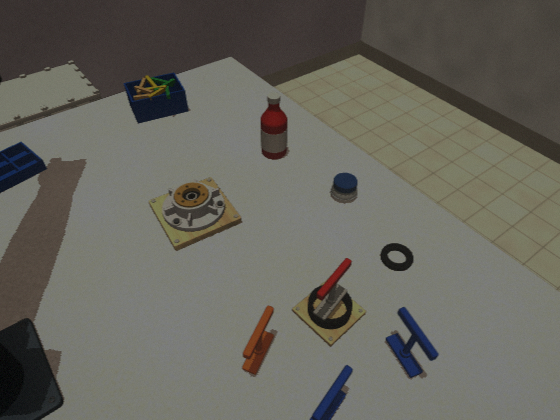

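Pictures show: the red bar in the stand at scene (263,160) / side (335,278). The look-alikes are blue at scene (208,146) and (271,125), and orange at (319,147). By description I choose the red one. The ring is at scene (419,263) / side (192,196). Next I measure it and check a close crop.

```bash
cat >h.py <<'E'
import cv2,numpy as np
from station import *
def ray(n,p,P=None):
    P=P or camera_params(n);T=P["cam_to_world"]
    d=T[:3,:3]@np.linalg.solve(P["K"],[p[0],p[1],1.]);return T[:3,3],d/np.linalg.norm(d)
def plane(n,p,z,P=None):
    o,d=ray(n,p,P);return o+d*(z-o[2])/d[2]
def tri(a,b):
    A=np.zeros((3,3));y=np.zeros(3);R=[ray("scene",a),ray("side",b)]
    for o,d in R:
        M=np.eye(3)-np.outer(d,d);A+=M;y+=M@o
    x=np.linalg.solve(A,y);return x,[np.linalg.norm(np.cross(x-o,d)) for o,d in R]
def mask(im,lo,hi):
    return cv2.inRange(cv2.cvtColor(im,cv2.COLOR_RGB2HSV),lo,hi)
def blob(m,roi=None):
    if roi:
        k=np.zeros_like(m);x,y,w,h=roi;k[y:y+h,x:x+w]=255;m=m&k
    c=max(cv2.findContours(m,cv2.RETR_EXTERNAL,cv2.CHAIN_APPROX_NONE)[0],key=cv2.contourArea)
    return c
E
python3 - <<'E'
from h import *
im={n:cv2.imread(f"pics/{n}.png")[:,:,::-1].copy() for n in("scene","side")}
red={"scene":(235,135,60,45),"side":(305,250,60,55)}
br={"scene":(390,240,60,45),"side":(165,175,60,40)}
R={};B={}
for n in im:
    c=blob(mask(im[n],(0,130,60),(6,255,255))|mask(im[n],(174,130,60),(180,255,255)),red[n]);r=cv2.minAreaRect(c);R[n]=r
    c2=blob(mask(im[n],(9,110,80),(22,255,255)),br[n]);B[n]=cv2.fitEllipse(cv2.convexHull(c2))
    print(n,r,B[n],cv2.contourArea(c2))
    pts=cv2.boxPoints(r);print(pts.round(0).tolist())
    P=[plane(n,p,.112) for p in pts];print(np.round(P,4).tolist(), plane(n,r[0],.112).round(4),"ring",plane(n,B[n][0],.064).round(4))
print(tri(R["scene"][0],R["side"][0]),tri(B["scene"][0],B["side"][0]))
s=cv2.resize(im["scene"][110:230,190:350],None,fx=3,fy=3,interpolation=2)
t=cv2.resize(im["scene"][235:335,345:485],None,fx=3,fy=3,interpolation=2)
o=np.zeros((max(s.shape[0],t.shape[0])+0,800,3),np.uint8);s=s[:,:480];o[:s.shape[0],:s.shape[1]]=s;t=t[:,:320];o[:t.shape[0],480:480+t.shape[1]]=t
cv2.imwrite("pics/crop.png",o[:,:,::-1])
E
```

```text
scene ((261.5000305175781, 159.5), (7.800000190734863, 37.0), 53.13010025024414) ((418.6709899902344, 262.0675354003906), (29.131093978881836, 42.327510833740234), 104.16092681884766) 929.0
[[244.0, 167.0], [274.0, 145.0], [279.0, 152.0], [249.0, 174.0]]
[[0.5946, -0.2266, 0.112], [0.4973, -0.2544, 0.112], [0.5036, -0.2288, 0.112], [0.599, -0.2028, 0.112]] [ 0.55   -0.2277  0.112 ] ring [0.4732 0.151  0.064 ]
side ((333.8373107910156, 277.4287109375), (7.574099540710449, 47.716827392578125), 40.76360321044922) ((190.58665466308594, 193.9160919189453), (22.6610050201416, 33.90709686279297), 80.26319885253906) 576.0
[[315.0, 293.0], [347.0, 257.0], [352.0, 262.0], [321.0, 298.0]]
[[0.5022, -0.229, 0.112], [0.5955, -0.2047, 0.112], [0.5961, -0.2189, 0.112], [0.5036, -0.242, 0.112]] [ 0.5477 -0.2241  0.112 ] ring [0.4699 0.1513 0.064 ]
(array([ 0.54907766, -0.22548768,  0.1125565 ]), [np.float64(0.0019773687426816434), np.float64(0.001977368742681664)]) (array([0.4710653 , 0.15108572, 0.0630309 ]), [np.float64(0.0013468882893695403), np.float64(0.001346888289369578)])
```

View pics/crop.png

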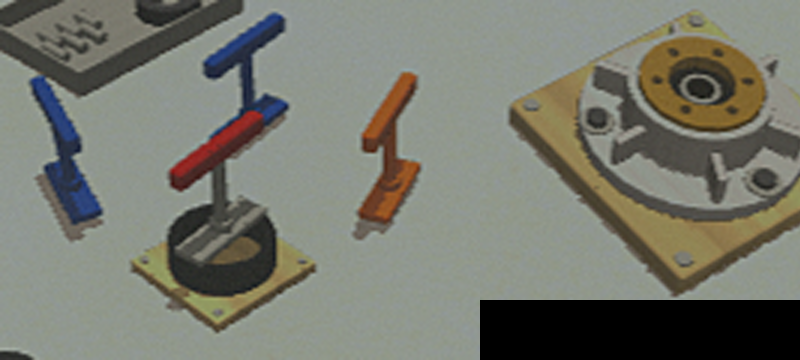

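Crop: the red T-spanner stands in the black tube (red bar at crop (217,150)). The blue ones at (48,110) and (245,45) and the orange at (390,110) lie apart from it. The six dark holes on the ring are visible at the right. First I go above the ring to look with the wrist camera.

Careful with the scale: shifts go in shares of 40 cm and turns go in shares of 360 degrees. That gives: -0.3633 m / 0.4 = -0.9083, -0.1898 m / 0.4 = -0.4745, -0.69 rad / 6.2832 = -0.1098.

```bash
python3 -m creep '[[[1, -0.9083, -0.4745, 0, -0.1098], [1, -0.9083, -0.4745, 0, -0.1098], [1, -0.9083, -0.4745, 0, -0.1098], [1, -0.9083, -0.4745, 0, -0.1098], [1, -0.9083, -0.4745, 0, -0.1098], [1, -0.9083, -0.4745, 0, -0.1098], [1, -0.9083, -0.4745, 0, -0.1098], [1, -0.9083, -0.4745, 0, -0.1098], [1, -0.9083, -0.4745, 0, -0.1098], [1, -0.9083, -0.4745, 0, -0.1098]]]'
python3 - <<'E'
from h import *
import json
P=camera_params("wrist");w=capture("wrist");cv2.imwrite("pics/w1.png",w[:,:,::-1])
json.dump({k:v.tolist() for k,v in P.items()},open("w1.json","w"))
E
```

```text
time: 1.35
ee_pos: [0.4697, 0.1526, 0.2502]
ee_rot: [-0.129, 0.992, 0.0, -0.0]
wrist_force: [-0.2, -0.2, -0.1]
finger_gap: 1.0
grasp_force: 0.0
```

View pics/w1.png

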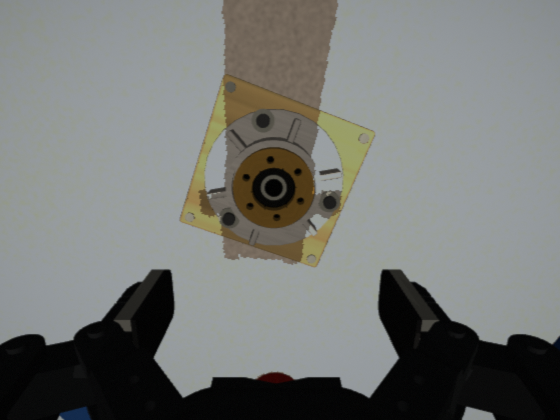

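The wrist view shows the brass ring at (273,188). Its six holes are at about (270,160), (298,172), (300,201), (277,217), (250,206) and (246,177).

```bash
cat >holes.py <<'E'
from h import *
import json,sys
def holes(im,P):
    m=mask(im,(8,90,60),(24,255,255));k=cv2.morphologyEx(m,cv2.MORPH_CLOSE,np.ones((3,3)))
    g=np.zeros_like(m)
    c0=plane_px(P,(0.471,.151,.064));r=int(P["K"][0][0]*.037/abs(P["cam_to_world"][2][3]-.064))
    cv2.circle(g,tuple(int(v) for v in c0),int(r*1.25),255,-1)
    V=cv2.cvtColor(im,cv2.COLOR_RGB2HSV)[:,:,2]
    dark=cv2.inRange(V,0,70)&g
    out=[]
    for c in cv2.findContours(dark,cv2.RETR_EXTERNAL,cv2.CHAIN_APPROX_NONE)[0]:
        (x,y),R=cv2.minEnclosingCircle(c);M=cv2.contourArea(c)
        p=plane("wrist",(x,y),.064,P);out.append((x,y,R,M,p))
    return out
def plane_px(P,w):
    T=np.linalg.inv(P["cam_to_world"]);q=T@np.r_[w,1];q=np.array(P["K"])@q[:3];return q[:2]/q[2]
E
python3 - <<'E'
from holes import *
P={k:np.array(v) for k,v in json.load(open("w1.json")).items()}
im=cv2.imread("pics/w1.png")[:,:,::-1].copy()
H=holes(im,P)
for h in H:print([round(float(v),1) for v in h[:4]],h[4].round(4))
s=[h for h in H if 2<h[2]<7 and .018<np.hypot(*(h[4]-[.471,.151,.064])[:2])<.034]
p=np.array([h[4][:2] for h in s]);(cx,cy),r=cv2.minEnclosingCircle(p.astype(np.float32));c=p.mean(0) 
print(len(s),"centre",c,cx,cy,r)
a=np.arctan2(*(p-c).T[::-1]);print(a,np.hypot(*(p-c).T));print("angle mod 60:",np.angle(np.exp(6j*a).mean())/6)
# ring ellipse from brass outline
m=mask(im,(8,140,60),(20,255,200));c0=[int(v) for v in plane_px(P,(.471,.151,.064))];print(c0)
E
```

```text
[252.0, 232.5, 2.7, 0.0] [0.5164 0.1423 0.064 ]
[309.5, 221.5, 2.1, 4.5] [0.4921 0.1915 0.064 ]
[276.5, 217.0, 4.0, 38.5] [0.4957 0.1606 0.064 ]
[231.0, 216.5, 5.4, 29.5] [0.506  0.1197 0.064 ]
[311.0, 202.5, 0.5, 0.0] [0.4741 0.1876 0.064 ]
[249.5, 205.8, 4.1, 41.0] [0.4916 0.1338 0.064 ]
[322.0, 201.5, 0.5, 0.0] [0.4706 0.1971 0.064 ]
[323.0, 199.0, 0.0, 0.0] [0.4681 0.1973 0.064 ]
[313.0, 198.0, 0.0, 0.0] [0.4695 0.1882 0.064 ]
[299.9, 200.5, 4.2, 45.0] [0.4749 0.1772 0.064 ]
[232.5, 192.5, 1.6, 1.0] [0.4832 0.1159 0.064 ]
[223.2, 189.0, 1.3, 3.0] [0.4822 0.1071 0.064 ]
[232.0, 187.5, 0.5, 0.0] [0.4788 0.1145 0.064 ]
[245.9, 177.2, 4.3, 45.0] [0.4663 0.1244 0.064 ]
[320.5, 172.5, 0.7, 0.5] [0.4452 0.1879 0.064 ]
[297.4, 171.5, 4.4, 45.5] [0.4496 0.1677 0.064 ]
[273.0, 188.8, 23.1, 1491.5] [0.4705 0.1507 0.064 ]
[302.0, 160.0, 0.0, 0.0] [0.4386 0.1689 0.064 ]
[270.0, 159.5, 4.3, 47.0] [0.4454 0.1414 0.064 ]
[249.0, 155.5, 1.1, 0.0] [0.4467 0.1226 0.064 ]
[275.5, 155.0, 23.6, 19.0] [0.4403 0.1451 0.064 ]
[298.5, 147.0, 7.6, 7.0] [0.4284 0.1627 0.064 ]
[267.5, 144.5, 22.6, 21.0] [0.4333 0.136  0.064 ]
6 centre [0.47057572 0.15086478] 0.4705771207809448 0.15077415108680725 0.027077319100499153
[ 0.37062629 -0.68096987  1.41010761 -1.72937579  2.46578769 -2.78037032] [0.02693652 0.02703538 0.02672353 0.02678656 0.02691943 0.02689151]
angle mod 60: 0.3662329860651741
[273, 189]
```

Converted, -0.384 m / 0.4 = -0.96, 0.0199 m / 0.4 = 0.0498.

```bash
python3 -m creep '[[[1, 0.0498, -0.96, 0, 0], [1, 0.0498, -0.96, 0, 0], [1, 0.0498, -0.96, 0, 0], [1, 0.0498, -0.96, 0, 0], [1, 0.0498, -0.96, 0, 0], [1, 0.0498, -0.96, 0, 0], [1, 0.0498, -0.96, 0, 0], [1, 0.0498, -0.96, 0, 0], [1, 0.0498, -0.96, 0, 0]]]'
python3 - <<'E'
from h import *
P=camera_params("wrist");im=capture("wrist");cv2.imwrite("pics/w2.png",im[:,:,::-1])
c=blob(mask(im,(0,130,60),(6,255,255))|mask(im,(174,130,60),(180,255,255)))
r=cv2.minAreaRect(c);b=cv2.boxPoints(r);print(r)
Q=np.array([plane("wrist",p,.120,P)[:2] for p in b]);print(Q.round(4),Q.mean(0))
e=max([Q[1]-Q[0],Q[2]-Q[1]],key=np.linalg.norm);print(np.linalg.norm(e),np.arctan2(e[1],e[0]))
print(read_state()["ee_pos"])
E
```

```text
time: 2.52
ee_pos: [0.5488, -0.2229, 0.2508]
ee_rot: [-0.129, 0.992, 0.0, 0.0]
wrist_force: [-0.4, -0.0, 0.1]
finger_gap: 0.998
grasp_force: 0.0
((271.0, 198.5), (119.0, 16.0), 90.0)
[[ 0.5031 -0.244 ]
 [ 0.5002 -0.2329]
 [ 0.5898 -0.209 ]
 [ 0.593  -0.2212]] [ 0.54652106 -0.22676224]
0.09271994156263119 0.2616428123665894
[ 0.54877675 -0.22293874  0.25093508]
```

View pics/w2.png

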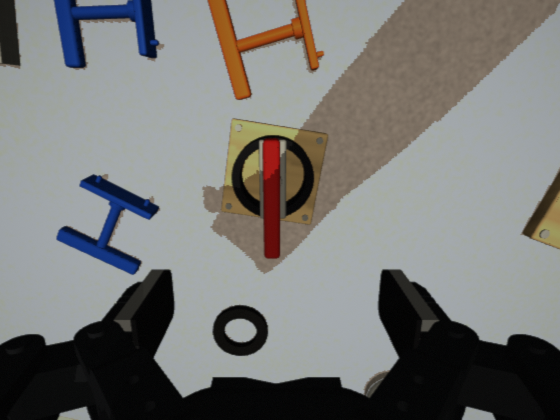

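Wrist view: the red bar at (271,198) is in line with the tool. The blue ones at (110,220) and (110,20) and the orange at (270,35) are clear of the jaws. Next I descend and grip.

```bash
python3 -m creep '[[[1, 0.0043, -0.0015, 0.125, 0], [1, 0.0043, -0.0015, 0.25, 0], [1, 0.0043, -0.0015, 0.345, 0], [1, 0.0043, -0.0015, 0.345, 0], [0, 0.0043, -0.0015, 0.345, 0], [0, 0.0043, -0.0015, 0.345, 0], [0, 0.0043, -0.0015, 0.345, 0], [0, 0.0043, -0.0015, 0.345, 0], [0, 0.0043, -0.0015, 0.345, 0], [0, 0.0043, -0.0015, 0.345, 0]]]'
```

```text
time: 3.82
ee_pos: [0.5479, -0.2266, 0.1136]
ee_rot: [-0.128, 0.992, -0.001, 0.001]
wrist_force: [0.6, 0.1, 5.7]
finger_gap: 0.141
grasp_force: 59.5
```

```bash
python3 -m creep '[[[0, 0, 0, -0.075, 0], [0, 0, 0, -0.2, 0], [0, 0, 0, -0.275, 0], [0, 0, 0, -0.275, 0], [0, 0, 0, -0.275, 0], [0, 0, 0, -0.275, 0]]]'
python3 - <<'E'
from h import *
s=read_state();P=camera_params("wrist");im=capture("wrist");cv2.imwrite("pics/w3.png",im[:,:,::-1])
cv2.imwrite("pics/s3.png",capture("scene")[:,:,::-1])
c=blob(mask(im,(0,130,40),(6,255,255))|mask(im,(174,130,40),(180,255,255)))
r=cv2.minAreaRect(c);b=cv2.boxPoints(r);print(r,cv2.boundingRect(c))
from scipy.spatial.transform import Rotation as R
M=R.from_quat(s["ee_rot"]).as_matrix()
for p in b:print((M.T@(plane("wrist",p,s["ee_pos"][2]+.008,P)-s["ee_pos"])).round(4))
print(s["ee_pos"],s["wrist_force"],s["torque"],s["finger_gap"])
E
```

```text
time: 4.58
ee_pos: [0.5458, -0.2254, 0.219]
ee_rot: [-0.128, 0.992, 0.002, -0.002]
wrist_force: [0.3, 0.6, -3.6]
finger_gap: 0.139
grasp_force: 59.0
((275.5, 281.0), (204.0, 35.0), 90.0) (258, 179, 36, 205)
[ 0.0499 -0.0055 -0.0078]
[ 0.0499  0.0062 -0.0078]
[-0.0339  0.0074 -0.0081]
[-0.0339 -0.0067 -0.0082]
[ 0.54580105 -0.22536388  0.21895947] [ 0.29954551  0.60219693 -3.58890353] [0.00072241 0.00400836 0.03218058] 0.13899430874307317
```

View pics/w3.png

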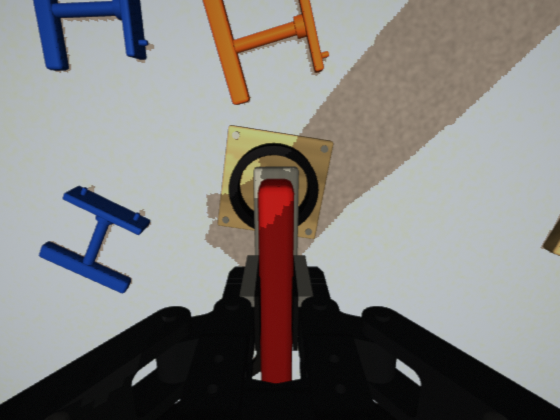

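The red spanner is held (bar at (275,280)) and lifted clear of its stand at (275,187). Next I carry it over the ring and align it with the hole pair.

Converted, 0.3846 m / 0.4 = 0.9615, -0.0212 m / 0.4 = -0.053, -0.11 rad / 6.2832 = -0.0175.

```bash
python3 -m creep '[[[0, -0.053, 0.9615, 0, -0.0175], [0, -0.053, 0.9615, 0, -0.0175], [0, -0.053, 0.9615, 0, -0.0175], [0, -0.053, 0.9615, 0, -0.0175], [0, -0.053, 0.9615, 0, -0.0175], [0, -0.053, 0.9615, 0, -0.0175], [0, -0.053, 0.9615, 0, -0.0175], [0, -0.053, 0.9615, 0, -0.0175], [0, -0.053, 0.9615, 0.1, -0.0175], [0, -0.053, 0.9615, 0.1, -0.0175], [0, -0.053, 0.9615, 0.1, -0.0175], [0, -0.053, 0.9615, 0.1, -0.0175]]]'
cat >st.py <<'E'
from station import *
import numpy as np
s=read_state();q=s["ee_rot"];h=2*np.arctan2(q[1],q[0])%(2*np.pi)
x=np.array([np.cos(h),np.sin(h)]);y=np.array([np.sin(h),-np.cos(h)]);e=np.array([.4706,.1509])-s["ee_pos"][:2]
print("t",s["time"],"pos",s["ee_pos"].round(4),"h",round(h,4),"q",q.round(4),"to ring tool x,y",(e@x).round(4),(e@y).round(4),"F",s["wrist_force"].round(1),"M",s["torque"].round(3),"q6",round(s["q"][5],3),"gap",round(s["finger_gap"],3))
E
python3 st.py; python3 - <<'E'
from h import *
im=capture("scene");im2=capture("side");w=capture("wrist")
a=cv2.resize(im[190:310,350:480],(400,369),interpolation=2);b=cv2.resize(im2[120:240,130:260],(400,369),interpolation=2)
cv2.imwrite("pics/c4.png",np.hstack([a,b])[:,:,::-1]);cv2.imwrite("pics/w4.png",w[:,:,::-1])
E
```

```text
time: 6.18
ee_pos: [0.4716, 0.1509, 0.1844]
ee_rot: [-0.181, 0.983, -0.0, 0.002]
wrist_force: [0.4, 1.1, -3.5]
finger_gap: 0.139
grasp_force: 59.5
t 6.175 pos [0.4716 0.1509 0.1844] h 3.5066 q [-1.815e-01  9.834e-01 -1.000e-04  1.800e-03] to ring tool x,y 0.0009 0.0004 F [ 0.4  1.1 -3.5] M [-0.026  0.035 -0.003] q6 -0.191 gap 0.139
```

View pics/c4.png

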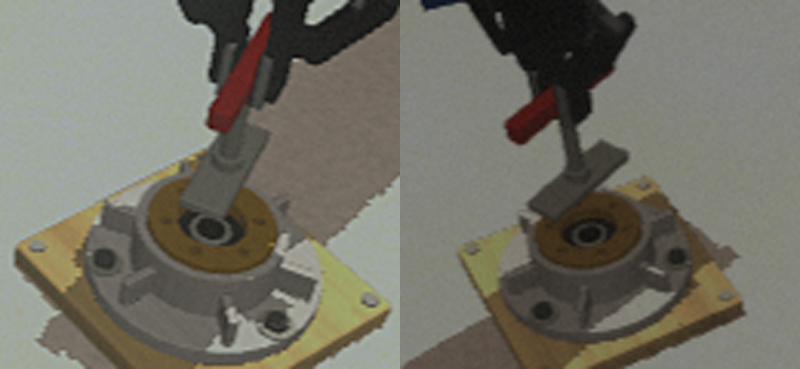

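The spanner hangs over the ring with pins in line with the hole pair (head at crop (225,175) left, (580,185) right). I descend gently and feel for the holes.

Converted, 0.032 m / 0.4 = 0.08, 0.03 m / 0.4 = 0.075.

```bash
python3 -m creep '[[[0, 0.0025, 0.001, 0.0375, 0], [0, 0.0025, 0.001, 0.065, 0], [0, 0.0025, 0.001, 0.075, 0], [0, 0.0025, 0.001, 0.08, 0], [0, 0.0025, 0.001, 0.08, 0]]]'; python3 st.py
python3 -m creep '[[[0, 0, 0, 0.005, 0], [0, 0, 0, 0.0075, 0], [0, 0, 0, 0.0075, 0]]]'; python3 st.py
```

```text
time: 6.95
ee_pos: [0.4693, 0.1514, 0.1506]
ee_rot: [-0.182, 0.983, -0.0, 0.0]
wrist_force: [-0.7, -0.1, -3.2]
finger_gap: 0.141
grasp_force: 59.6
t 6.95 pos [0.4693 0.1514 0.1506] h 3.5079 q [-1.821e-01  9.833e-01 -0.000e+00  4.000e-04] to ring tool x,y -0.001 -0.001 F [-0.7 -0.1 -3.2] M [ 0.011  0.04  -0.021] q6 -0.19 gap 0.141
time: 7.32
ee_pos: [0.4694, 0.1513, 0.1472]
ee_rot: [-0.182, 0.983, -0.0, 0.0]
wrist_force: [1.2, 0.1, -3.7]
finger_gap: 0.14
grasp_force: 59.5
t 7.325 pos [0.4694 0.1513 0.1472] h 3.5077 q [-1.820e-01  9.833e-01 -1.000e-04  3.000e-04] to ring tool x,y -0.0009 -0.0008 F [ 1.2  0.1 -3.7] M [-0.078 -0.271 -0.077] q6 -0.19 gap 0.14
```

Converted, 0.002 m / 0.4 = 0.005, 0.001 m / 0.4 = 0.0025.

```bash
python3 -m creep '[[[0, -0.0013, -0.0013, 0.0025, 0], [0, -0.0013, -0.0013, 0.005, 0], [0, -0.0013, -0.0013, 0.005, 0]]]'; python3 st.py
python3 -m creep '[[[0, 0, 0, 0.0025, 0], [0, 0, 0, 0.005, 0], [0, 0, 0, 0.005, 0]]]'; python3 st.py
```

```text
time: 7.7
ee_pos: [0.4697, 0.1511, 0.1451]
ee_rot: [-0.182, 0.983, 0.0, -0.0]
wrist_force: [0.8, -0.1, -3.9]
finger_gap: 0.14
grasp_force: 59.6
t 7.7 pos [0.4697 0.1511 0.1451] h 3.5078 q [-1.821e-01  9.833e-01  1.000e-04 -1.000e-04] to ring tool x,y -0.0008 -0.0005 F [ 0.8 -0.1 -3.9] M [ 0.042 -0.175  0.044] q6 -0.191 gap 0.14
time: 8.07
ee_pos: [0.4697, 0.1511, 0.1436]
ee_rot: [-0.182, 0.983, 0.0, 0.0]
wrist_force: [-0.1, -0.1, -1.1]
finger_gap: 0.137
grasp_force: 59.8
t 8.075 pos [0.4697 0.1511 0.1436] h 3.5078 q [-1.821e-01  9.833e-01  0.000e+00  1.000e-04] to ring tool x,y -0.0007 -0.0005 F [-0.1 -0.1 -1.1] M [0.065 0.062 0.033] q6 -0.191 gap 0.137
```

Converted, 0.001 m / 0.4 = 0.0025, 0.0005 m / 0.4 = 0.0013.

```bash
python3 -m creep '[[[0, 0, 0, 0.0013, 0], [0, 0, 0, 0.0025, 0], [0, 0, 0, 0.0025, 0]]]'; python3 st.py
python3 -m creep '[[[0, 0, 0, 0, 0.0048], [0, 0, 0, 0, 0.0095], [0, 0, 0, 0, 0.0095]]]'; python3 st.py
python3 -m creep '[[[0, 0, 0, 0, 0.0048], [0, 0, 0, 0, 0.0095], [0, 0, 0, 0, 0.0095]]]'; python3 st.py
```

```text
time: 8.45
ee_pos: [0.47, 0.1511, 0.1435]
ee_rot: [-0.182, 0.983, 0.0, 0.001]
wrist_force: [-2.5, -0.4, 5.8]
finger_gap: 0.142
grasp_force: 60.9
t 8.45 pos [0.47   0.1511 0.1435] h 3.5078 q [-1.821e-01  9.833e-01  0.000e+00  6.000e-04] to ring tool x,y -0.0005 -0.0005 F [-2.5 -0.4  5.8] M [ 0.033  0.629 -0.034] q6 -0.191 gap 0.142
time: 8.82
ee_pos: [0.4705, 0.1507, 0.1435]
ee_rot: [-0.152, 0.988, -0.001, 0.001]
wrist_force: [-1.6, -0.9, 5.1]
finger_gap: 0.137
grasp_force: 60.8
t 8.825 pos [0.4705 0.1507 0.1435] h 3.4476 q [-1.524e-01  9.883e-01 -7.000e-04  1.000e-03] to ring tool x,y -0.0002 0.0002 F [-1.6 -0.9  5.1] M [-0.356  0.325  0.068] q6 -0.131 gap 0.137
time: 9.2
ee_pos: [0.4704, 0.1507, 0.1435]
ee_rot: [-0.123, 0.992, -0.001, 0.001]
wrist_force: [-0.4, -2.0, 6.0]
finger_gap: 0.135
grasp_force: 60.8
t 9.2 pos [0.4704 0.1507 0.1435] h 3.3878 q [-1.228e-01  9.924e-01 -6.000e-04  1.000e-03] to ring tool x,y -0.0002 0.0002 F [-0.4 -2.   6. ] M [-0.376  0.336  0.073] q6 -0.071 gap 0.135
```

Converted, -0.0005 m / 0.4 = -0.0013, 0.06 rad / 6.2832 = 0.0095.

```bash
python3 -m creep '[[[0, 0, 0, -0.0013, 0.0048], [0, 0, 0, -0.0013, 0.0095], [0, 0, 0, -0.0013, 0.0095]]]'; python3 st.py
python3 -m creep '[[[0, 0, 0, 0, 0.0048], [0, 0, 0, 0, 0.0095], [0, 0, 0, 0, 0.0095]]]'; python3 st.py
```

```text
time: 9.57
ee_pos: [0.4704, 0.1508, 0.1435]
ee_rot: [-0.092, 0.996, -0.0, 0.001]
wrist_force: [-1.3, -2.1, 5.4]
finger_gap: 0.138
grasp_force: 60.8
t 9.575 pos [0.4704 0.1508 0.1435] h 3.3264 q [-9.230e-02  9.957e-01 -4.000e-04  8.000e-04] to ring tool x,y -0.0002 0.0001 F [-1.3 -2.1  5.4] M [-0.448  0.186  0.124] q6 -0.01 gap 0.138
time: 9.95
ee_pos: [0.4704, 0.1509, 0.1435]
ee_rot: [-0.062, 0.998, -0.0, 0.001]
wrist_force: [-1.6, -1.2, 4.8]
finger_gap: 0.137
grasp_force: 60.8
t 9.95 pos [0.4704 0.1509 0.1435] h 3.2665 q [-6.240e-02  9.981e-01 -3.000e-04  8.000e-04] to ring tool x,y -0.0003 -0.0 F [-1.6 -1.2  4.8] M [-0.405  0.191  0.106] q6 0.05 gap 0.137
```

```bash
python3 - <<'E'
from h import *
im=capture("scene");im2=capture("side")
a=cv2.resize(im[200:300,365:475],(400,364),interpolation=2);b=cv2.resize(im2[130:230,140:250],(400,364),interpolation=2)
cv2.imwrite("pics/c5.png",np.hstack([a,b])[:,:,::-1])
E
```

```text
(no output)
```

View pics/c5.png

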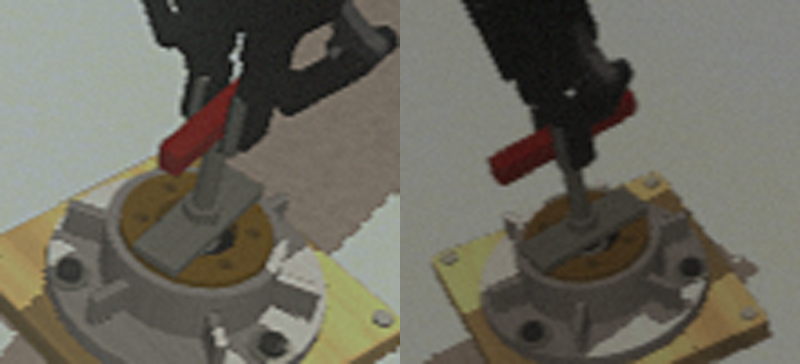

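The crop shows the head flat on the ring, with two holes symmetric on each side of it (left view (143,217), (168,187), (225,265), (253,233)). So the pins are in and the ring is following. I turn on.

Converted, 0.05 rad / 6.2832 = 0.008.

```bash
python3 -m creep '[[[0, 0, 0, 0, 0.008], [0, 0, 0, 0, 0.0159], [0, 0, 0, 0, 0.0239]]]'; python3 st.py
python3 -m creep '[[[0, 0, 0, 0, 0.008], [0, 0, 0, 0, 0.0159], [0, 0, 0, 0, 0.0239]]]'; python3 st.py;python3 -m creep '[[[0, 0, 0, 0, 0], [0, 0, 0, 0, 0]]]'; python3 st.py
```

```text
time: 10.42
ee_pos: [0.4704, 0.151, 0.1435]
ee_rot: [0.013, 1.0, -0.0, 0.001]
wrist_force: [-1.2, -1.3, 6.2]
finger_gap: 0.137
grasp_force: 60.9
t 10.425 pos [0.4704 0.151  0.1435] h 3.1154 q [ 1.310e-02  9.999e-01 -1.000e-04  8.000e-04] to ring tool x,y -0.0003 -0.0001 F [-1.2 -1.3  6.2] M [-0.327  0.159  0.237] q6 0.201 gap 0.137
time: 10.8
ee_pos: [0.4703, 0.1511, 0.1435]
ee_rot: [0.088, 0.996, 0.0, 0.001]
wrist_force: [-0.0, -1.0, 5.1]
finger_gap: 0.142
grasp_force: 60.8
t 10.8 pos [0.4703 0.1511 0.1435] h 2.9655 q [8.790e-02 9.961e-01 2.000e-04 8.000e-04] to ring tool x,y -0.0003 -0.0002 F [-0.  -1.   5.1] M [-0.26   0.141  0.248] q6 0.351 gap 0.142
time: 11.05
ee_pos: [0.4704, 0.1511, 0.1435]
ee_rot: [0.087, 0.996, 0.0, 0.001]
wrist_force: [-1.5, -1.3, 4.7]
finger_gap: 0.142
grasp_force: 60.8
t 11.05 pos [0.4704 0.1511 0.1435] h 2.9664 q [8.750e-02 9.962e-01 2.000e-04 9.000e-04] to ring tool x,y -0.0003 -0.0002 F [-1.5 -1.3  4.7] M [-0.268  0.095  0.079] q6 0.35 gap 0.142
```

Running torque is about 0.24 N m while turning. Now smaller steps, reading the torque as it goes.

Converted, 0.03 rad / 6.2832 = 0.0048.

```bash
python3 -m creep '[[[0, 0, 0, 0, 0.0048], [0, 0, 0, 0, 0.0095]]]'; python3 st.py
python3 -m creep '[[[0, 0, 0, 0, 0.0048], [0, 0, 0, 0, 0.0095]]]'; python3 st.py
```

```text
time: 11.3
ee_pos: [0.4704, 0.1512, 0.1435]
ee_rot: [0.117, 0.993, 0.0, 0.001]
wrist_force: [-1.0, -0.6, 5.5]
finger_gap: 0.137
grasp_force: 60.8
t 11.3 pos [0.4704 0.1512 0.1435] h 2.9062 q [1.174e-01 9.931e-01 3.000e-04 8.000e-04] to ring tool x,y -0.0003 -0.0003 F [-1.  -0.6  5.5] M [-0.218  0.162  0.289] q6 0.411 gap 0.137
time: 11.55
ee_pos: [0.4704, 0.1513, 0.1435]
ee_rot: [0.147, 0.989, 0.0, 0.001]
wrist_force: [-0.7, 0.3, 6.1]
finger_gap: 0.143
grasp_force: 60.8
t 11.55 pos [0.4704 0.1513 0.1435] h 2.8462 q [1.471e-01 9.891e-01 4.000e-04 8.000e-04] to ring tool x,y -0.0003 -0.0003 F [-0.7  0.3  6.1] M [-0.214  0.124  0.265] q6 0.471 gap 0.143
```

Converted, 0.025 rad / 6.2832 = 0.004.

```bash
python3 -m creep '[[[0, 0, 0, 0, 0.004]]]' | grep zz; python3 st.py
python3 -m creep '[[[0, 0, 0, 0, 0.004]]]' |grep zz; python3 st.py
python3 -m creep '[[[0, 0, 0, 0, 0.004]]]' |grep zz; python3 st.py
```

```text
t 11.675 pos [0.4704 0.1513 0.1435] h 2.8213 q [1.594e-01 9.872e-01 4.000e-04 8.000e-04] to ring tool x,y -0.0003 -0.0003 F [-1.4 -0.   5.8] M [-0.121  0.134  0.272] q6 0.495 gap 0.141
t 11.8 pos [0.4704 0.1513 0.1435] h 2.7963 q [1.718e-01 9.851e-01 4.000e-04 8.000e-04] to ring tool x,y -0.0003 -0.0003 F [-1.1 -0.4  5.3] M [-0.169  0.123  0.258] q6 0.52 gap 0.142
t 11.925 pos [0.4704 0.1514 0.1435] h 2.7714 q [1.840e-01 9.829e-01 5.000e-04 9.000e-04] to ring tool x,y -0.0003 -0.0004 F [ 0.  -0.8  5.6] M [-0.148  0.106  0.271] q6 0.545 gap 0.135
```

Converted, 0.025 rad / 6.2832 = 0.004.

```bash
python3 -m creep '[[[0, 0, 0, 0, 0.004]]]' | grep zz; python3 st.py
python3 -m creep '[[[0, 0, 0, 0, 0.004]]]' |grep zz; python3 st.py
python3 -m creep '[[[0, 0, 0, 0, 0.004]]]' |grep zz; python3 st.py
```

```text
t 12.05 pos [0.4704 0.1514 0.1435] h 2.7465 q [1.963e-01 9.805e-01 5.000e-04 8.000e-04] to ring tool x,y -0.0004 -0.0004 F [-0.9 -0.5  4.3] M [-0.182  0.131  0.228] q6 0.57 gap 0.14
t 12.175 pos [0.4704 0.1514 0.1435] h 2.7215 q [2.085e-01 9.780e-01 6.000e-04 8.000e-04] to ring tool x,y -0.0004 -0.0004 F [-0.3 -0.8  4.8] M [-0.163  0.1    0.196] q6 0.595 gap 0.138
t 12.3 pos [0.4704 0.1514 0.1435] h 2.6964 q [2.208e-01 9.753e-01 6.000e-04 8.000e-04] to ring tool x,y -0.0004 -0.0004 F [-0.9  0.1  4.9] M [-0.153  0.11   0.253] q6 0.62 gap 0.142
```

Converted, 0.02 rad / 6.2832 = 0.0032.

```bash
python3 -m creep '[[[0, 0, 0, 0, 0.0032]]]' | grep zz; python3 st.py
python3 -m creep '[[[0, 0, 0, 0, 0.0032]]]' |grep zz; python3 st.py
```

```text
t 12.425 pos [0.4704 0.1514 0.1435] h 2.6766 q [2.304e-01 9.731e-01 6.000e-04 8.000e-04] to ring tool x,y -0.0004 -0.0004 F [-0.5 -0.7  5.6] M [-0.123  0.078  0.28 ] q6 0.64 gap 0.138
t 12.55 pos [0.4705 0.1514 0.1435] h 2.6566 q [2.401e-01 9.707e-01 7.000e-04 8.000e-04] to ring tool x,y -0.0004 -0.0004 F [-1.2  0.2  4. ] M [-0.096  0.104  0.248] q6 0.66 gap 0.138
```

Converted, 0.02 rad / 6.2832 = 0.0032.

```bash
python3 -m creep '[[[0, 0, 0, 0, 0.0032]]]' | grep zz; python3 st.py
python3 -m creep '[[[0, 0, 0, 0, 0.0024]]]' |grep zz; python3 st.py
```

```text
t 12.675 pos [0.4705 0.1515 0.1435] h 2.6366 q [2.498e-01 9.683e-01 7.000e-04 8.000e-04] to ring tool x,y -0.0004 -0.0004 F [-1.2 -0.5  5.8] M [-0.102  0.087  0.272] q6 0.68 gap 0.144
t 12.8 pos [0.4705 0.1515 0.1435] h 2.6218 q [2.570e-01 9.664e-01 7.000e-04 8.000e-04] to ring tool x,y -0.0004 -0.0004 F [-0.6 -0.8  5.2] M [-0.105  0.083  0.301] q6 0.695 gap 0.142
```

Converted, 0.015 rad / 6.2832 = 0.0024.

```bash
python3 -m creep '[[[0, 0, 0, 0, 0.0024]]]' | grep zz; python3 st.py
python3 -m creep '[[[0, 0, 0, 0, 0.0024]]]' |grep zz; python3 st.py
```

```text
t 12.925 pos [0.4705 0.1515 0.1435] h 2.6068 q [2.642e-01 9.645e-01 7.000e-04 8.000e-04] to ring tool x,y -0.0004 -0.0004 F [-0.5  0.7  5.8] M [-0.067  0.106  0.257] q6 0.71 gap 0.142
t 13.05 pos [0.4705 0.1515 0.1435] h 2.5918 q [2.715e-01 9.625e-01 8.000e-04 8.000e-04] to ring tool x,y -0.0004 -0.0004 F [-0.4  0.4  4.3] M [-0.037  0.05   0.301] q6 0.725 gap 0.144
```

Converted, 0.015 rad / 6.2832 = 0.0024.

```bash
python3 -m creep '[[[0, 0, 0, 0, 0.0024]]]' | grep zz; python3 st.py
python3 -m creep '[[[0, 0, 0, 0, 0.0024]]]' |grep zz; python3 st.py
```

```text
t 13.175 pos [0.4704 0.1515 0.1435] h 2.5772 q [2.785e-01 9.604e-01 7.000e-04 8.000e-04] to ring tool x,y -0.0004 -0.0004 F [-0.  -0.4  5.6] M [-0.137  0.07   0.497] q6 0.74 gap 0.141
t 13.3 pos [0.4705 0.1515 0.1436] h 2.5632 q [2.852e-01 9.585e-01 7.000e-04 8.000e-04] to ring tool x,y -0.0005 -0.0004 F [-0.2 -0.5  6.3] M [-0.125  0.079  0.683] q6 0.754 gap 0.141
```

It has nipped up at 0.68 N m (running was 0.25). Now I unload the torque, then lift straight out.

Converted, -0.05 rad / 6.2832 = -0.008.

```bash
python3 -m creep '[[[0, 0, 0, 0, -0.004], [0, 0, 0, 0, -0.008]]]' | grep zz; python3 st.py
```

```text
t 13.55 pos [0.4705 0.1515 0.1435] h 2.6119 q [2.617e-01 9.651e-01 8.000e-04 8.000e-04] to ring tool x,y -0.0004 -0.0004 F [-0.8 -0.3  5.7] M [-0.005  0.08  -0.093] q6 0.705 gap 0.14
```

Converted, -0.08 m / 0.4 = -0.2, -0.03 m / 0.4 = -0.075.

```bash
python3 -m creep '[[[0, 0, 0, -0.025, 0], [0, 0, 0, -0.075, 0], [0, 0, 0, -0.2, 0], [0, 0, 0, -0.2, 0]]]' | grep force; python3 st.py
python3 -m creep '[[[0, -0.643, -0.7165, 0, -0.1249], [0, -0.643, -0.7165, 0, -0.1249], [0, -0.643, -0.7165, 0, -0.1249], [0, -0.643, -0.7165, 0, -0.1249], [0, -0.643, -0.7165, 0, -0.1249], [0, -0.643, -0.7165, 0, -0.1249], [0, -0.643, -0.7165, 0, -0.1249], [0, -0.643, -0.7165, 0, -0.1249], [0, -0.643, -0.7165, 0.125, -0.1249], [0, -0.643, -0.7165, 0.125, -0.1249], [0, -0.643, -0.7165, 0.125, -0.1249], [0, -0.643, -0.7165, 0.125, -0.1249]]]' | grep zz; python3 st.py
python3 - <<'E'
from h import *
P=camera_params("wrist");im=capture("wrist");cv2.imwrite("pics/w6.png",im[:,:,::-1])
for n in("w1","w2"):
    pass
# tube centre from the earlier clear picture w3 (same commanded pose family): outline of black tube
a=capture("scene");b=capture("side")
u=cv2.resize(a[120:220,220:330],(440,400),interpolation=2);v=cv2.resize(b[230:345,280:390],(360,400),interpolation=2)
cv2.imwrite("pics/c6.png",np.hstack([u,v])[:,:,::-1])
E
```

```text
wrist_force: [0.6, -0.1, -3.4]
grasp_force: 59.6
t 14.05 pos [0.4717 0.1516 0.2264] h 2.6118 q [0.2618 0.9651 0.0017 0.0029] to ring tool x,y 0.0006 -0.0012 F [ 0.6 -0.1 -3.4] M [-0.003 -0.013  0.025] q6 0.705 gap 0.139
t 15.55 pos [ 0.5491 -0.2266  0.1762] h 3.3984 q [-0.1281  0.9918 -0.0017  0.0024] to ring tool x,y -0.02 0.385 F [ 0.6 -0.7 -4.3] M [ 0.033 -0.009  0.005] q6 -0.761 gap 0.139
```

View pics/c6.png

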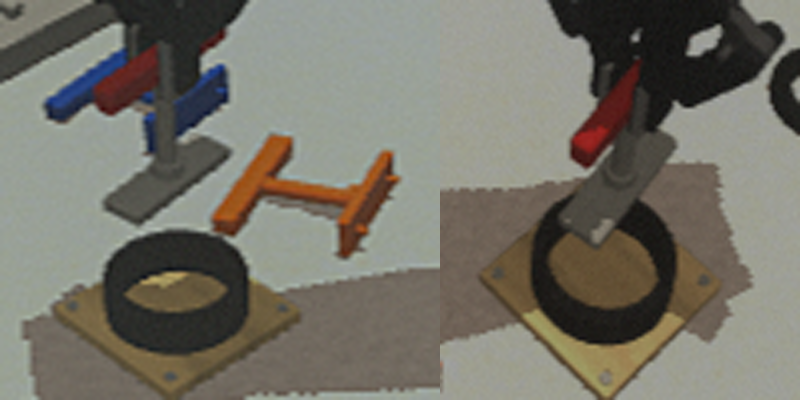

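The crop shows the stand's tube empty at left (177,285) and the spanner upright over it. The look-alikes lie as they already did in the wrist view before my first descent. I measure the tube's centre before lowering.

```bash
python3 - <<'E'
from h import *
from scipy.spatial import ConvexHull
C=[]
for n,roi in(("scene",(240,172,50,42)),("side",(298,280,60,55))):
    im=capture(n);V=cv2.cvtColor(im,cv2.COLOR_RGB2HSV)
    m=cv2.inRange(V,(0,0,0),(180,255,62));c=blob(m,roi);hull=cv2.convexHull(c)[:,0]
    # tube: hull of dark wall; find centre such that hull extremes match the projected cylinder z .010-.034 r .041
    P=camera_params(n);T=np.linalg.inv(P["cam_to_world"])
    def pr(w):q=(T@np.c_[w,np.ones(len(w))].T)[:3];q=P["K"]@q;return (q[:2]/q[2]).T
    t=np.linspace(0,6.283,60);cyl=np.vstack([np.c_[.041*np.cos(t),.041*np.sin(t),0*t+z] for z in(.010,.034)])
    bb=cv2.boundingRect(c);mid=np.array([bb[0]+bb[2]/2-.5,bb[1]+bb[3]/2-.5])
    x=np.array([.548,-.226])
    for _ in range(5):
        p=pr(cyl+np.r_[x,0]);e=mid-(p.min(0)+p.max(0))/2
        J=np.array([(pr(np.r_[x+d,.022][None])-pr(np.r_[x,.022][None]))[0]/.001 for d in np.eye(2)*.001]).T
        x=x+np.linalg.solve(J,e)
    p=pr(cyl+np.r_[x,0]);print(n,bb,"model size",np.ptp(p,axis=0).round(1),x.round(4))
print(read_state()["ee_pos"])
E
```

```text
scene (246, 178, 36, 31) model size [36.9 31.4] [ 0.5501 -0.2259]
side (308, 286, 44, 43) model size [45.3 45.4] [ 0.5461 -0.226 ]
[ 0.54803648 -0.22648898  0.17442352]
```

The stand centre is (0.548,-0.226) and the tool is right over it, so I lower.

Careful with the scale: shifts go in shares of 40 cm and turns go in shares of 360 degrees. That gives: 0.057 m / 0.4 = 0.1425, 0.055 m / 0.4 = 0.1375.

```bash
python3 -m creep '[[[0, 0, 0, 0.075, 0], [0, 0, 0, 0.125, 0], [0, 0, 0, 0.1375, 0], [0, 0, 0, 0.1425, 0], [0, 0, 0, 0.1425, 0]]]' | grep zz; python3 st.py
python3 -m creep '[[[0, 0, 0, 0.005, 0], [0, 0, 0, 0.0075, 0], [0, 0, 0, 0.0075, 0]]]' | grep zz; python3 st.py
```

```text
t 16.425 pos [ 0.5479 -0.2265  0.117 ] h 3.3977 q [-1.277e-01  9.918e-01 -6.000e-04  8.000e-04] to ring tool x,y -0.0209 0.3847 F [-0.5  0.3 -3.8] M [-0.093 -0.018 -0.053] q6 -0.761 gap 0.138
t 16.8 pos [ 0.5476 -0.2264  0.1137] h 3.3978 q [-1.277e-01  9.918e-01 -4.000e-04  5.000e-04] to ring tool x,y -0.0211 0.3845 F [ 0.8  0.9 -1.1] M [0.025 0.061 0.005] q6 -0.761 gap 0.142
```

Touching down at the expected height. I release slowly and go straight up.

Converted, -0.15 m / 0.4 = -0.375, -0.1 m / 0.4 = -0.25.

```bash
python3 -m creep '[[[0.2, 0, 0, 0, 0], [0.3, 0, 0, 0, 0], [0.6, 0, 0, 0, 0], [1, 0, 0, 0, 0], [1, 0, 0, 0, 0], [1, 0, 0, -0.125, 0], [1, 0, 0, -0.25, 0], [1, 0, 0, -0.375, 0], [1, 0, 0, -0.375, 0], [1, 0, 0, -0.375, 0], [1, 0, 0, -0.375, 0]]]'
python3 - <<'E'
from h import *
a=capture("scene");w=capture("wrist")
cv2.imwrite("pics/f.png",np.hstack([cv2.resize(a,(440,330)),cv2.resize(w,(360,330))])[:,:,::-1])
E
```

```text
time: 18.18
ee_pos: [0.5465, -0.2257, 0.2605]
ee_rot: [-0.128, 0.992, 0.001, -0.002]
wrist_force: [-0.1, 0.6, -1.1]
finger_gap: 0.999
grasp_force: 0.0
```

View pics/f.png

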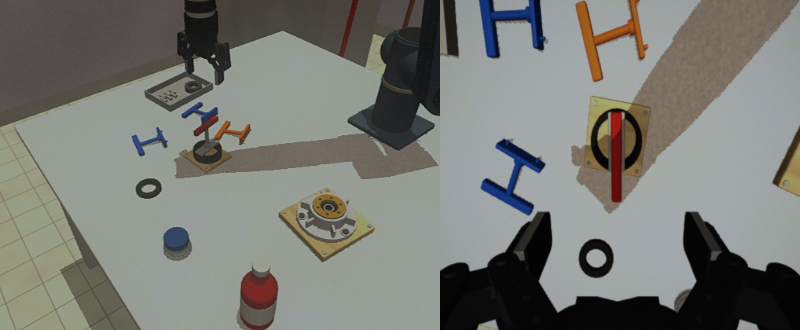

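The spanner stands upright in the tube (red bar at right (616,155)). The ring is in place, and the detergent, tin and seal haven't moved. The gripper is clear, so I hand in.

```bash
python3 -c "
from station import *
print(hand_in())"
```

```text
the job is handed in; nothing more can be done
None
```

The ring ran in at about 0.25 N m and nipped up snug at 0.68 N m. The spanner is back upright in its stand and the job is handed in at about 18 s; the blue and orange look-alikes toppled early on, before my first descent and without the arm going near them.

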